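# Index the glassing turntable and brake it

### The arm

A 7-joint arm with a two-finger parallel gripper is mounted at the origin on the work surface. World frame = base frame: x ahead of the robot, y to its left, z up, the work surface at z = 0. Lengths are in mm, angles in rad, forces in N, time in s.
With the tool pointing down it reaches from about 350 to 900 mm from the base axis. Payload 8.1 kg.
Tool frame: the origin (TCP) lies at the very end of the fingers, on their centre line; the grasp point (between the pads) lies 19 mm behind it; z points along the fingers, y is the line along which they close (so a half turn about z gives the same grasp; the last joint's range is limited). The gripper opens to 92 mm and grips with 3 to 60 N. Pads are 19 mm wide; open, the fingers measure 130 mm over their backs; the gripper's body (75 mm by 190 mm) begins 47 mm behind the grasp point.
Start: joints at [-1.388, 0.434, 0.025, 1.573, -0.012, 1.134, -0.075], TCP at [176.231, 599.654, 204.142] pointing down, gripper open.
Joint ranges: [-2.62, 2.62], [-0.44, 2.09], [-1.27, 1.32], [0.08, 2.57], [-1.32, 4.46], [0.12, 2], [-2.74, 2.74]. Speed limits (rad/s): [2.22, 2.22, 3.01, 3.01, 3.14, 3.14, 3.14].

### API

Orientations are given as a rotation vector (axis times angle).
In Python, from plant import manip gives the robot as it stands.
- The arm moves only by the tool jog_arm, never from a script. Its argument "rows" is a list of rows, each a list of 5 numbers: the shift along the world's x, y, z in m, then the turn about the world's z in degrees, then the finger opening in m, from 0 to 0.0918. In form: [[x, y, z, twist, jaw], ...]. A call has 1 to 20 rows; each row is the pose to reach, as a shift and turn from the pose commanded when the call began; what a row does not reach only later rows make up. A row lasts 1/8 s, in which the tool goes at most 62.5 mm and 10.7 degrees, less where a joint would pass 70% of its speed; a pose out of reach is approached as far as the arm can. A call with a gripper value outside its range is refused whole. The fingers move at their own pace and stop on an object; "newtons" is the grip in N (left out, the last holds). Time passes only in rows, so rows that repeat a pose let the fingers close. It gives the time, the measured TCP pose, the force, the opening and the grip force at its end, in the units of the state.
- manip.read_state(): the state, without advancing time (a new reading comes with each control period).
- manip.camera(name): name is "side" or "top" or "wrist"; returns the picture (400x640x3 uint8, blue, green, red); there is no depth.
- manip.camera_model(name): a dict with "fx", "fy", "cx", "cy" (pixels), "R" (3x3) and "t" (3): a world point X has camera coordinates R X + t; the wrist camera has in their place "hand_eye" (4x4, takes a point from camera to tool coordinates, whose origin is the TCP and whose axes are the flange's). Camera axes: x right, y down, z forward; pixel columns grow to the right and rows downward; lengths in mm; the calibration is good to about 2 mm. A picture is of the moment at which its call begins: read the wrist's pose just before it. camera_model takes no time and is no camera call.
- manip.close_job(): hands the job in; it is judged then, once.
Trained networks look in the newest picture that a camera, given by its name, has taken for a name from the list of things; names that differ only in an ending like _2 or _b are one class to them, and where a whole thing is asked for, a point or a joint stands for the part that bears it (a point fixed in the world has none). Each returns a list of dicts, best first, with "score" (0 to 1); they miss things now and then, are a little off and sometimes report something else, mostly with a low value. They report only what shows in the picture. A call takes as long as a camera call.
- manip.search_frame(query, camera): "location" ([column, row] in pixels, amid what is visible of it).
- manip.silhouettes(query, camera): "pixels" (400x640 bool, what is visible of it) and "location" ([column, row] in pixels, amid what is visible of it).
- manip.spot_point(query, camera): "location" ([column, row] in pixels: a listed point, or the origin of a listed thing).
The state is a dict: "t": time; "joint_positions": joint angles; "dq": joint speeds; "joint_efforts": joint torques, N m; "eef_pos": TCP position; "orientation": TCP orientation; "force": force on the tool from outside, world axes, zero at the start; "moment": the same for the moment, N m; "finger_gap": finger opening in mm; "grip_force": force on a finger pad.
Only numpy, scipy, OpenCV 4.12 (cv2) and the standard library are available. Lean on these libraries where they do the work, as an engineer would, in place of code of your own. Each camera call takes 0.05 s, during which the arm holds its last target. There are 200 camera calls.

### The job

With a fingertip, never gripping anything, gently push the spokes of the bench turntable round until the spoke with the red ball points squarely at the yellow index post; then push the blue brake lever all the way over, clockwise seen from above, to its stop. The foam plug must ride round standing in the middle of the turntable, untouched, and the other things on the bench are to be left alone.

Things in the scene. Friction and masses are not known exactly. Their poses are not given: they have to be found in the camera images.
- stand: Grey fixed foot of the turntable: a disc 210 mm across and 12 mm thick, screwed down, with a 50 mm wide tongue along its -y carrying the index post and a 60 mm wide tongue along its +y carrying the brake lever's round block and a 12 mm stop pin, 62 mm high, that the lever meets when fully on. Origin: on the bench under the turntable's axis; z up.
- axis (a point): Point on the turntable's vertical axis at the height of the platter's top face, 70 mm above the bench. The platter is black, 160 mm across, 20 mm thick.
- turntable (a joint): Angle of the red-ball spoke from the direction of the index post, rad, growing anticlockwise seen from above. 0 and 2 pi both mean red ball at the post; starts between 0.8 and 5.5. Turns freely both ways (-7 to 13.3) and stays where it is left: about 0.3 N m of friction, so 2 to 4 N at a spoke. Three spokes, 120 degrees apart: one with a red ball, two with black balls.
- red_tip (a point): Centre of the red ball on the red spoke, 155 mm from the axis, 82 mm above the bench. All three spokes are alike: round steel bars 14 mm thick that rise outwards, centreline 60 mm above the bench at radius 70 mm, 82 mm at radius 155 mm, where a 24 mm ball ends them. Between the spokes, outside the platter, it is empty down to the foot (12 mm high).
- black_tip1 (a point): Centre of the black ball on the spoke 120 degrees anticlockwise (from above) of the red one; x points outward along the spoke (as at red_tip), z up.
- black_tip2 (a point): The same on the spoke 120 degrees clockwise of the red one.
- mark (a point): Where the red ball's centre belongs: a point 155 mm from the axis, 82 mm above the bench, on the line from the axis to the yellow index post. The post is 22 mm wide, 16 mm deep and 90 mm high, its middle 204 mm from the axis; it is fixed, and clear of the passing balls by about 20 mm.
- brake (a joint): Blue brake lever, angle in rad about its vertical pivot, growing clockwise seen from above. 0 to 0.3 at the start (off), 1.22 at the stop (fully on). Stays where it is left: about 0.15 N m of friction. The lever is a level round bar 16 mm thick with a 24 mm ball at its end, its centreline 52 mm above the bench. It does not change how stiffly the turntable turns.
- brake_pivot (a point): Brake lever's pivot, 52 mm above the bench, 205 mm from the turntable's axis, on the far side from the index post.
- brake_tip (a point): Centre of the blue ball at the end of the brake lever, 90 mm from the pivot, 52 mm above the bench; x points outward along the lever, z up.
- plug: Small loose mould plug, tan foam below and green glass cloth on top, 94 x 58 x 40 mm, 170 to 350 g, standing free in the middle of the platter (its top 110 mm above the bench). Origin: centre of its underside. Not to be touched or lifted.
- sprayer: Loose spray bottle, 72 mm across, 209 mm high, white and green with a yellow trigger. Origin: centre of its underside. Leave alone.
- tape: Loose yellow tape measure, 70 x 36 x 62 mm high. Origin: centre of its underside. Leave alone.
- offcut: Loose wooden offcut lying down, 200 mm along its x, 45 mm wide, 38 mm high. Origin: centre of its underside. Leave alone.
- wrench: Loose steel wrench about 200 mm long lying flat, under 20 mm high. Origin: near its middle, on the bench. Leave alone.

How it is judged:
By the outcome, as a careful person would: the job done as asked, in the order asked, and still so for the second after the job is handed in, with the robot touching nothing.
It also fails if it takes over 72 s, if anything falls off the work surface, if the arm or the gripper's body presses on something with over 40 N, if the wrist force passes 120 N, or if a joint passes its speed limit or range.

## Working session

There is one attempt and no reset: what is moved stays moved. The work goes in short steps, Python scripts to look and compute and a tool call to move; the robot and the scene stay as the last step left them, time stands still between calls to the robot, and variables do not carry over. Pictures are saved under pics/ and viewed, at most 10 in all, crops included, and the job is handed in when it is done.

Besides the shell and the picture viewer there is one more tool, called after "Emit:" as name([rows], argument=value, ...), one row to a line, values as JSON. jog_arm: Moves the arm, as the interface text tells. Its arguments: {"type":"object","properties":{"rows":{"type":"array","items":{"type":"array","items":{"type":"number"}}},"newtons":{"type":"number"}},"required":["rows"]}

```bash
mkdir -p pics; cat > h.py <<'E'
import numpy as np, cv2
from plant import manip
def ray(cam,px):
    m=manip.camera_model(cam); R=np.array(m["R"]); t=np.array(m["t"])
    d=R.T@np.array([(px[0]-m["cx"])/m["fx"],(px[1]-m["cy"])/m["fy"],1.]); return -R.T@t,d
def atz(cam,px,z):
    o,d=ray(cam,px); return o+d*(z-o[2])/d[2]
def proj(cam,X):
    m=manip.camera_model(cam); c=np.array(m["R"])@np.array(X,float)+np.array(m["t"]); return np.array([m["fx"]*c[0]/c[2]+m["cx"],m["fy"]*c[1]/c[2]+m["cy"]])
Z=dict(stand=0,axis=70,red_tip=82,black_tip1=82,black_tip2=82,mark=82,brake_pivot=52,brake_tip=52,plug=70,sprayer=0,tape=0,offcut=0,wrench=0)
def look(names,cams=("top",)):
    for c in cams:
        for n in names:
            for r in manip.spot_point(n,c)[:2]:
                print(c,n,round(r["score"],2),np.round(r["location"]),np.round(atz(c,r["location"],Z[n])))
E
python3 - <<'E'
from h import *
for c in("top","side"): cv2.imwrite(f"pics/{c}1.png",manip.camera(c))
look(Z,("top","side"))
s=manip.read_state();print(s["t"],s["orientation"],s["finger_gap"])
E
```

```text
top stand 0.75 [314. 209.] [542. -12.   0.]
top stand 0.3 [324. 246.] [395. -56.   0.]
top axis 0.88 [312. 207.] [544.  -3.  70.]
top red_tip 0.6 [245. 212.] [519. 253.  82.]
top black_tip1 0.68 [341. 175.] [ 667. -113.   82.]
top black_tip1 0.63 [322. 247.] [392. -46.  82.]
top black_tip2 0.68 [341. 175.] [ 667. -113.   82.]
top black_tip2 0.63 [322. 247.] [392. -46.  82.]
top mark 0.91 [356. 211.] [ 530. -172.   82.]
top mark 0.61 [275. 198.] [576. 137.  82.]
top brake_pivot 0.59 [264. 200.] [569. 185.  52.]
top brake_tip 0.73 [242. 210.] [530. 268.  52.]
top plug 0.93 [315. 208.] [539. -17.  70.]
top sprayer 0.81 [200. 186.] [626. 454.   0.]
top tape 0.71 [424. 245.] [ 407. -454.    0.]
top offcut 0.56 [204. 236.] [428. 427.   0.]
top wrench 0.56 [316. 150.] [784. -13.   0.]
top wrench 0.41 [266. 201.] [573. 185.   0.]
side stand 0.57 [321. 212.] [553. -22.   0.]
side axis 0.6 [316. 191.] [543.  -0.  70.]
side red_tip 0.79 [312. 158.] [567. 135.  82.]
side black_tip1 0.97 [368. 210.] [ 657. -124.   82.]
side black_tip2 0.97 [368. 210.] [ 657. -124.   82.]
side mark 0.97 [330. 231.] [ 533. -168.   82.]
side brake_pivot 0.97 [309. 157.] [570. 176.  52.]
side brake_pivot 0.35 [314. 161.] [581. 154.  52.]
side brake_tip 0.35 [250. 131.] [411. 365.  52.]
side plug 0.84 [317. 196.] [540. -23.  70.]
side plug 0.15 [394. 192.] [762. -67.  70.]
side sprayer 0.87 [298. 120.] [603. 453.   0.]
side tape 0.71 [317. 359.] [ 411. -466.    0.]
side offcut 0.65 [251. 134.] [420. 418.   0.]
side wrench 0.72 [393. 196.] [789. -18.   0.]
1.4 [-4.47420470e-01 -3.10956609e+00 -5.56739304e-05] 92.03539947182065
```

View pics/top1.png

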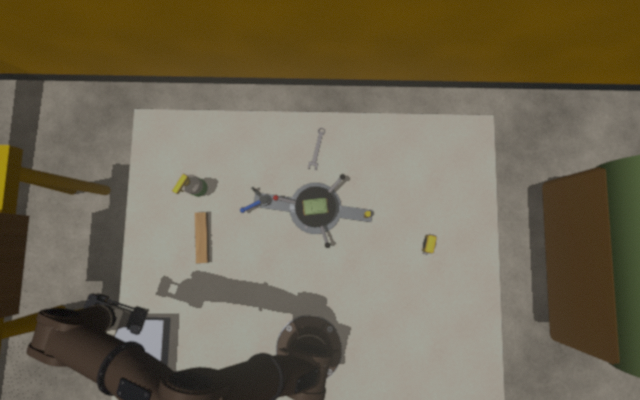

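View pics/side1.png

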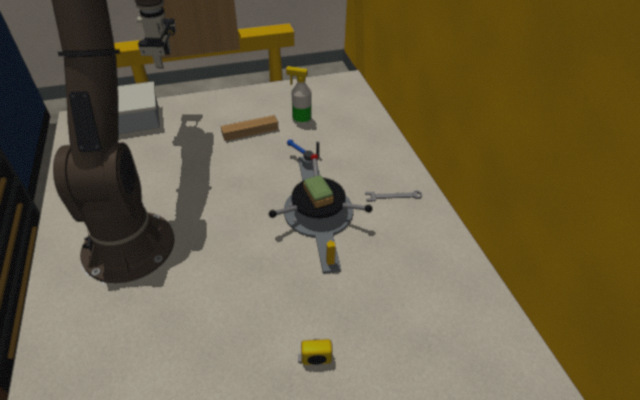

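```bash
python3 - <<'E'
from h import *
a=cv2.imread("pics/top1.png")[150:270,220:400]; b=cv2.imread("pics/side1.png")[120:280,230:410]
a=cv2.resize(a,None,fx=4.4,fy=4.4,interpolation=cv2.INTER_CUBIC)
cv2.imwrite("pics/topz.png",a)
print(np.array(manip.camera_model("wrist")["hand_eye"]).round(2),manip.camera_model("wrist")["fx"],manip.camera_model("top")["fx"])
im=cv2.imread("pics/top1.png").astype(int)
r=(im[...,2]>90)&(im[...,1]<70)&(im[...,0]<80); ys,xs=np.where(r);k=(ys>180)&(ys<215)&(xs>255)&(xs<300);print(xs[k],ys[k])
print(atz("top",(xs[k].mean(),ys[k].mean()),82))
E
```

```text
[[   0.     -0.96   -0.28   73.37]
 [   1.      0.      0.     -1.28]
 [  -0.     -0.28    0.96 -182.59]
 [   0.      0.      0.      1.  ]] 315.04515080522725 394.25888279136296
[275 276 274 275 276 277 274 275 276 277 275 276] [196 196 197 197 197 197 198 198 198 198 199 199]
[576.88291417 136.66128979  82.        ]
```

View pics/topz.png

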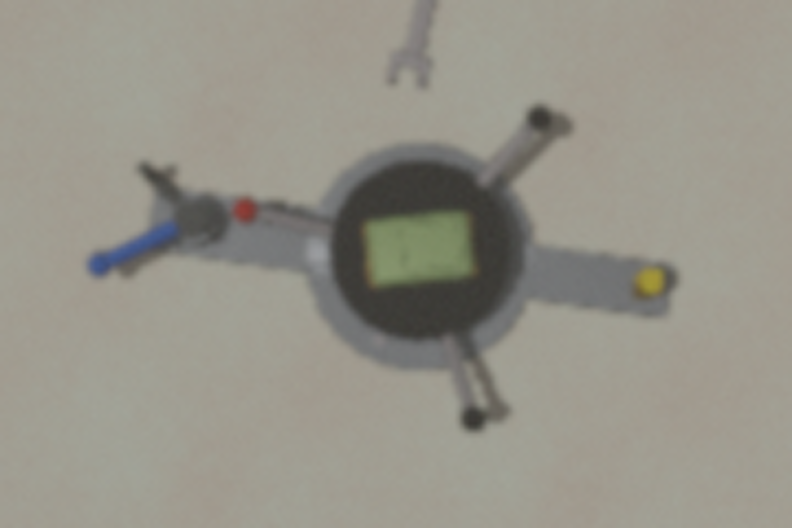

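Emit:
jog_arm([
  [0, 0, 0.06, 0, 0],
  [0, 0, 0.1, 0, 0],
  [0.05, -0.05, 0.1, 0, 0],
  [0.29, -0.6, 0.1, 0, 0],
  [0.29, -0.6, 0.1, 0, 0],
  [0.29, -0.6, 0.1, 0, 0],
  [0.29, -0.6, 0.1, 0, 0],
  [0.29, -0.6, 0.1, 0, 0],
  [0.29, -0.6, 0.1, 0, 0],
  [0.29, -0.6, 0.1, 0, 0],
  [0.29, -0.6, 0.1, 0, 0],
  [0.29, -0.6, 0.1, 0, 0],
  [0.29, -0.6, 0.1, 0, 0],
  [0.29, -0.6, 0.1, 0, 0],
  [0.29, -0.6, 0.1, 0, 0],
  [0.29, -0.6, 0.1, 0, 0],
])

```text
t: 3.4
eef_pos: [465.9, 1.0, 304.1]
orientation: [-0.444, -3.11, -0.001]
force: [0.6, 0.4, 0.2]
finger_gap: 0.4
grip_force: 0.0
```

```bash
cat >> h.py <<'E'
from scipy.spatial.transform import Rotation as Ro
def wmodel():
    s=manip.read_state(); H=np.array(manip.camera_model("wrist")["hand_eye"],float)
    T=np.eye(4); T[:3,:3]=Ro.from_rotvec(s["orientation"]).as_matrix(); T[:3,3]=s["eef_pos"]; return T@H
def watz(W,px,z):
    m=manip.camera_model("wrist"); d=W[:3,:3]@np.array([(px[0]-m["cx"])/m["fx"],(px[1]-m["cy"])/m["fy"],1.]); o=W[:3,3]; return o+d*(z-o[2])/d[2]
def wlook(names,f):
    W=wmodel(); cv2.imwrite(f,manip.camera("wrist")); out={}
    for n in names:
        for r in manip.spot_point(n,"wrist")[:2]:
            p=watz(W,r["location"],Z[n]); out.setdefault(n,p)
            print(n,round(r["score"],2),np.round(r["location"]),np.round(p))
    return out
E
python3 - <<'E'
from h import *
wlook(["axis","red_tip","black_tip1","black_tip2","mark","brake_pivot","brake_tip","plug"],"pics/w1.png")
s=manip.read_state();print(s["t"],s["eef_pos"],s["joint_positions"],s["finger_gap"])
E
```

```text
red_tip 0.6 [438. 215.] [578. 140.  82.]
black_tip1 0.7 [252. 129.] [399. -64.  82.]
black_tip2 0.7 [252. 129.] [399. -64.  82.]
mark 0.8 [210. 241.] [ 526. -172.   82.]
brake_pivot 0.57 [463. 200.] [578. 187.  52.]
brake_tip 0.69 [515. 153.] [531. 266.  52.]
brake_tip 0.5 [212. 242.] [ 538. -184.   52.]
plug 0.72 [318. 220.] [543. -21.  70.]
3.85 [ 4.66212373e+02 -2.37222043e-01  3.04147851e+02] [-0.60254124  0.08279193  0.53991153  1.81215867 -0.04471537  1.25863475
  1.23472858] 0.5581084156721173
```

View pics/w1.png

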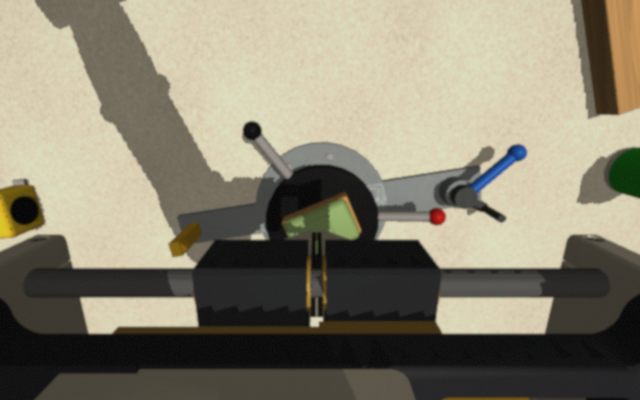

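Emit:
jog_arm([
  [0.033, 0.054, 0, 0, 0],
  [0.066, 0.108, 0, 0, 0],
  [0.066, 0.108, 0, 0, 0],
  [0.066, 0.108, -0.06, 0, 0],
  [0.066, 0.108, -0.12, 0, 0],
  [0.066, 0.108, -0.17, 0, 0],
  [0.066, 0.108, -0.21, 0, 0],
  [0.066, 0.108, -0.239, 0, 0],
  [0.066, 0.108, -0.239, 0, 0],
  [0.066, 0.108, -0.239, 0, 0],
])

```text
t: 5.1
eef_pos: [533.0, 107.4, 66.3]
orientation: [0.448, 3.108, 0.001]
force: [-0.1, 0.3, -0.3]
finger_gap: 0.2
grip_force: 0.0
```

```bash
cat > arc.py <<'E'
import sys,numpy as np
from h import *
a=eval(sys.argv[1]); c=np.array(eval(sys.argv[2])) if len(sys.argv)>2 else np.array([545,-16.]); r=125
s=manip.read_state(); p=np.array(s["eef_pos"]); print(s["t"],p.round(1),np.round(s["force"],1))
d=p[:2]-c; print("r",np.hypot(*d).round(1),"ang",np.degrees(np.arctan2(d[1],d[0])).round(1))
print([[round((c[0]+r*np.cos(np.radians(x))-p[0])/1e3,3),round((c[1]+r*np.sin(np.radians(x))-p[1])/1e3,3),0,0,0] for x in a])
E
python3 arc.py '[95,93.5,92,90.5,89,87.5,86,84.5,83,81.3,79.5,77.5,75,72,69,65.5,62,58,54,50]'; python3 - <<'E'
from h import *
a=manip.camera("side")[90:290,210:450]; cv2.imwrite("pics/s2.png",cv2.resize(a,None,fx=3,fy=3))
E
```

```text
5.1 [533.  107.4  66.3] [-0.1  0.3 -0.3]
r 124.0 ang 95.6
[[np.float64(0.001), np.float64(0.001), 0, 0, 0], [np.float64(0.004), np.float64(0.001), 0, 0, 0], [np.float64(0.008), np.float64(0.001), 0, 0, 0], [np.float64(0.011), np.float64(0.002), 0, 0, 0], [np.float64(0.014), np.float64(0.002), 0, 0, 0], [np.float64(0.017), np.float64(0.001), 0, 0, 0], [np.float64(0.021), np.float64(0.001), 0, 0, 0], [np.float64(0.024), np.float64(0.001), 0, 0, 0], [np.float64(0.027), np.float64(0.001), 0, 0, 0], [np.float64(0.031), np.float64(0.0), 0, 0, 0], [np.float64(0.035), np.float64(-0.001), 0, 0, 0], [np.float64(0.039), np.float64(-0.001), 0, 0, 0], [np.float64(0.044), np.float64(-0.003), 0, 0, 0], [np.float64(0.051), np.float64(-0.005), 0, 0, 0], [np.float64(0.057), np.float64(-0.007), 0, 0, 0], [np.float64(0.064), np.float64(-0.01), 0, 0, 0], [np.float64(0.071), np.float64(-0.013), 0, 0, 0], [np.float64(0.078), np.float64(-0.017), 0, 0, 0], [np.float64(0.086), np.float64(-0.022), 0, 0, 0], [np.float64(0.092), np.float64(-0.028), 0, 0, 0]]
```

View pics/s2.png

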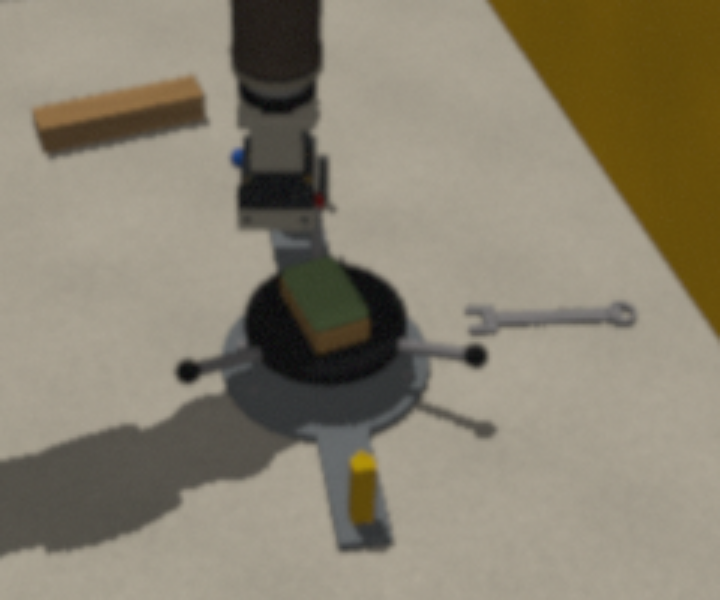

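The gripper stands just left of the red ball (320,200), with the plug (325,305) clear of it. I'll start pushing.

Emit:
jog_arm([
  [0.004, 0.001, 0, 0, 0],
  [0.008, 0.001, 0, 0, 0],
  [0.011, 0.002, 0, 0, 0],
  [0.014, 0.002, 0, 0, 0],
  [0.017, 0.001, 0, 0, 0],
  [0.021, 0.001, 0, 0, 0],
  [0.024, 0.001, 0, 0, 0],
  [0.027, 0.001, 0, 0, 0],
  [0.031, 0, 0, 0, 0],
  [0.035, -0.001, 0, 0, 0],
  [0.039, -0.001, 0, 0, 0],
  [0.044, -0.003, 0, 0, 0],
  [0.051, -0.005, 0, 0, 0],
  [0.057, -0.007, 0, 0, 0],
  [0.064, -0.01, 0, 0, 0],
  [0.071, -0.013, 0, 0, 0],
  [0.078, -0.017, 0, 0, 0],
  [0.086, -0.022, 0, 0, 0],
  [0.092, -0.028, 0, 0, 0],
])

```text
t: 7.52
eef_pos: [624.8, 79.2, 65.1]
orientation: [0.448, 3.109, -0.0]
force: [-0.4, -0.7, -0.8]
finger_gap: 0.5
grip_force: 0.0
```

```bash
sed -i 's/round((c\[0\]/float(round((c[0]/;s/p\[0\])\/1e3,3)/p[0])\/1e3,3))/;s/round((c\[1\]/float(round((c[1]/;s/p\[1\])\/1e3,3)/p[1])\/1e3,3))/' arc.py
python3 arc.py '[50-i*4.2 for i in range(1,20)]'; python3 - <<'E'
from h import *
manip.camera("top");look(["red_tip","black_tip1","plug"])
E
```

```text
7.525 [624.8  79.2  65.1] [-0.4 -0.7 -0.8]
r 124.2 ang 50.0
[[0.007, -0.006, 0, 0, 0], [0.014, -0.012, 0, 0, 0], [0.019, -0.019, 0, 0, 0], [0.025, -0.027, 0, 0, 0], [0.03, -0.035, 0, 0, 0], [0.034, -0.043, 0, 0, 0], [0.037, -0.051, 0, 0, 0], [0.04, -0.06, 0, 0, 0], [0.042, -0.069, 0, 0, 0], [0.044, -0.078, 0, 0, 0], [0.045, -0.087, 0, 0, 0], [0.045, -0.096, 0, 0, 0], [0.045, -0.105, 0, 0, 0], [0.044, -0.114, 0, 0, 0], [0.042, -0.123, 0, 0, 0], [0.04, -0.132, 0, 0, 0], [0.037, -0.141, 0, 0, 0], [0.033, -0.149, 0, 0, 0], [0.029, -0.157, 0, 0, 0]]
top black_tip1 0.91 [323. 247.] [392. -47.  82.]
top black_tip1 0.62 [340. 175.] [ 669. -112.   82.]
top plug 0.76 [314. 209.] [537. -11.  70.]
```

```bash
python3 - <<'E'
from h import *
a=manip.camera("top")[150:270,220:400]; b=manip.camera("side")[110:270,220:400]
z=np.hstack([cv2.resize(a,(400,267)),cv2.resize(b,(400,356))[:267]]) 
z=np.zeros((600,800,3),np.uint8); z[:267,:400]=cv2.resize(a,(400,267)); z[:,:][267:,:400]=cv2.resize(b,(400,333)); 
w=manip.camera("wrist"); z[:250,400:]=cv2.resize(w,(400,250)); cv2.imwrite("pics/m3.png",z)
E
```

```text
(no output)
```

View pics/m3.png

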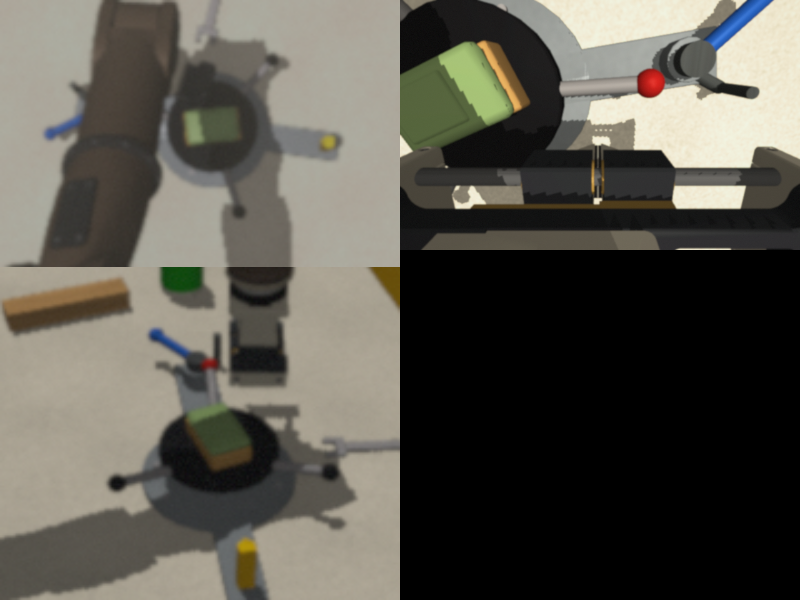

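```bash
python3 - <<'E'
from h import *
s=manip.read_state();p=np.array(s["eef_pos"]);print(p)
for h in(0,30,66,100): print(h,proj("side",p+[0,0,h]),proj("top",p+[0,0,h]))
print("red",proj("side",[578,140,82]),proj("side",[577,137,82]))
W=wmodel();m=manip.camera_model("wrist")
for h in (0,19,66):
    c=np.linalg.inv(W)@np.r_[p+[0,0,h],1];print(h,m["fx"]*c[0]/c[2]+m["cx"],m["fy"]*c[1]/c[2]+m["cy"])
# red in wrist: composite (650,83)->px
print(watz(W,((650-400)*1.6,83*1.6),82),watz(W,((562-400)*1.6,87*1.6),60))
cv2.imwrite("pics/wz.png",cv2.resize(manip.camera("wrist")[100:340,220:480],None,fx=2.4,fy=2.4))
cv2.imwrite("pics/sz.png",cv2.resize(manip.camera("side")[110:230,260:400],None,fx=5,fy=5))
E
```

```text
[623.93667058  79.99092029  65.12608936]
0 [333.99229308 169.9091905 ] [290.88209212 186.28633641]
30 [334.31904565 162.55657987] [290.3413869  185.13192872]
66 [334.72426639 153.43827272] [289.66364855 183.6849548 ]
100 [335.12079231 144.51561682] [288.99262322 182.2523132 ]
red [314.48197249 156.28800354] [314.43779114 156.93480106]
0 318.13527311247833 229.39991232260212
19 318.3516888674503 242.03192841201238
66 319.14380923332243 288.2673663436836
[577.92053811 137.39326467  82.        ] [561.48071408  62.07919819  60.        ]
```

View pics/sz.png

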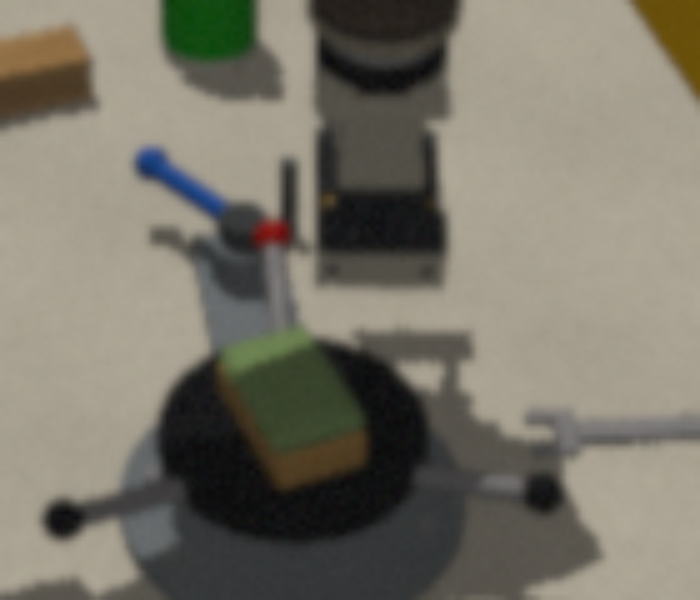

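View pics/wz.png

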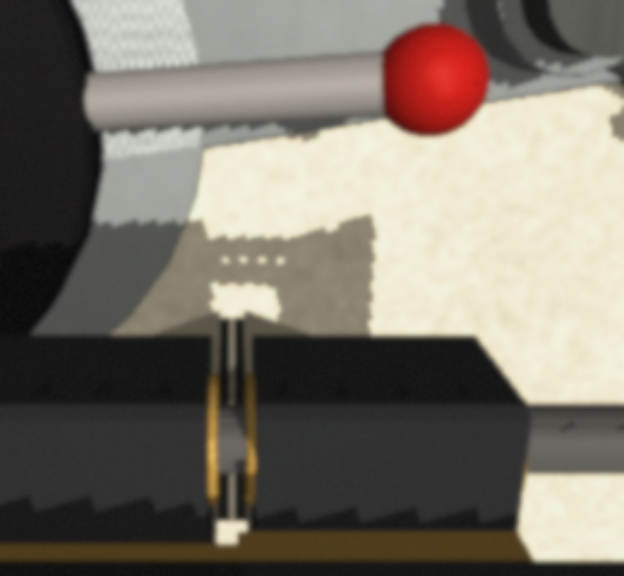

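Emit:
jog_arm([
  [-0.012, 0.013, -0.002, 0, 0],
  [-0.024, 0.026, -0.004, 0, 0],
  [-0.028, 0.026, -0.004, 0, 0],
  [-0.032, 0.026, -0.004, 0, 0],
  [-0.036, 0.026, -0.004, 0, 0],
  [-0.04, 0.026, -0.004, 0, 0],
  [-0.044, 0.026, -0.004, 0, 0],
])

```text
t: 8.85
eef_pos: [580.1, 105.3, 61.2]
orientation: [0.448, 3.109, -0.0]
force: [-0.1, 0.0, -0.3]
finger_gap: 0.5
grip_force: 0.0
```

```bash
python3 - <<'E'
from h import *
wlook(["red_tip"],"pics/w4.png")
s=manip.read_state();print(s["t"],s["eef_pos"],s["force"])
E
```

```text
red_tip 0.75 [375. 225.] [578. 138.  82.]
8.95 [579.78764323 105.54692254  61.11165152] [-1.15115445  0.67262355 -0.11059577]
```

Emit:
jog_arm([
  [-0.004, 0, 0, 0, 0],
  [-0.007, 0, 0, 0, 0],
  [-0.01, 0, 0, 0, 0],
  [-0.01, 0, 0, 0, 0],
])

```text
t: 9.45
eef_pos: [570.0, 105.7, 61.2]
orientation: [-0.447, -3.109, -0.0]
force: [-0.1, 0.9, -0.5]
finger_gap: 0.3
grip_force: 0.0
```

```bash
python3 - <<'E'
from h import *
wlook(["red_tip"],"pics/w5.png")
s=manip.read_state();p=np.array(s["eef_pos"]);print(s["t"],p,s["force"])
w=cv2.imread("pics/w5.png")[130:330,200:460]; a=manip.camera("side")[110:210,270:370]
z=np.zeros((600,780,3),np.uint8); z[:300,:390]=cv2.resize(w,(390,300));z[:600,390:]=0; z[:390,390:]=cv2.resize(a,(390,390)); cv2.imwrite("pics/m5.png",z)
print(proj("side",p))
E
```

```text
red_tip 0.62 [378. 242.] [579. 138.  82.]
9.55 [570.31680024 105.72648686  61.20478669] [ 0.80197421  0.02891236 -0.27366313]
[315.10245002 168.64204671]
```

View pics/m5.png

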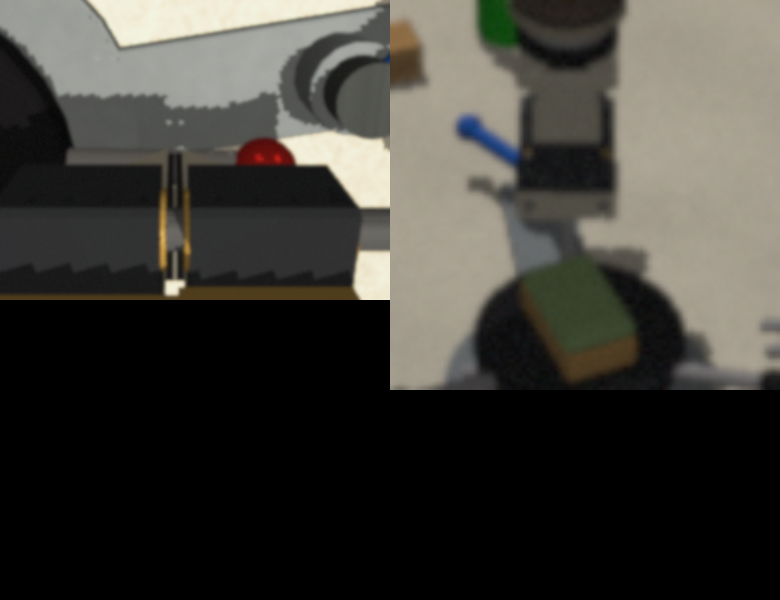

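```bash
cat >> h.py <<'E'
def wproj(X,W):
    m=manip.camera_model("wrist"); c=np.linalg.inv(W)@np.r_[X,1.]; return np.array([m["fx"]*c[0]/c[2]+m["cx"],m["fy"]*c[1]/c[2]+m["cy"]])
E
python3 - <<'E'
from h import *
W=wmodel();s=manip.read_state();p=np.array(s["eef_pos"]);R=Ro.from_rotvec(s["orientation"]).as_matrix()
for x in(-9.5,0,9.5):
    for b in(0,10,20,30,66): print(x,b,wproj(p+R@[x,0,-b],W).round())
for q in([570,105,74],[563.5,105,74],[577.5,105,74],[570,105,81],[565,105,79]): print("spoke",q,wproj(q,W).round())
im=cv2.imread("pics/w5.png")
for c in(285,300,308,312,316,320,324,330,345): print(c,im[218:248:2,c].sum(1)//3)
s=manip.silhouettes("red_tip","wrist")
E
```

```text
-9.5 0 [318. 243.]
-9.5 10 [318. 250.]
-9.5 20 [318. 258.]
-9.5 30 [318. 267.]
-9.5 66 [319. 308.]
0 0 [318. 229.]
0 10 [318. 236.]
0 20 [318. 243.]
0 30 [318. 251.]
0 66 [319. 288.]
9.5 0 [318. 215.]
9.5 10 [318. 221.]
9.5 20 [318. 227.]
9.5 30 [319. 234.]
9.5 66 [319. 268.]
spoke [570, 105, 74] [317. 237.]
spoke [563.5, 105, 74] [314. 227.]
spoke [577.5, 105, 74] [321. 249.]
spoke [570, 105, 81] [317. 242.]
spoke [565, 105, 79] [315. 233.]
285 [83 83 83 83 84 78 69 77 82 85 80 41 24 22 21]
300 [79 79 79 80 79 76 69 78 82 83 76 40 23 22 20]
308 [80 80 80 80 80 78 79 83 82 83 79 65 59 60 60]
312 [79 79 79 80 79 78 73 58 44 42 41 41 40 36 33]
316 [79 79 79 79 80 85 75 55 41 42 42 44 45 46 45]
320 [ 78  80  80  78  87 121  89  53  36  36  32  31  30  27  25]
324 [79 80 81 80 81 84 86 82 84 82 80 70 67 67 67]
330 [79 79 80 79 81 78 70 79 83 82 77 39 23 20 20]
345 [82 82 82 82 80 90 86 75 79 83 77 39 25 21 23]
```

```bash
python3 - <<'E'
from h import *
W=wmodel();s=manip.read_state();p=np.array(s["eef_pos"]);R=Ro.from_rotvec(s["orientation"]).as_matrix()
for x in(37.5,20,12,9.5):
    for b in(20,30,40,50,66,80): print(x,b,wproj(p+R@[x,-20,-b],W).round())
E
```

```text
37.5 20 [281. 177.]
37.5 30 [278. 182.]
37.5 40 [276. 187.]
37.5 50 [273. 192.]
37.5 66 [268. 203.]
37.5 80 [262. 215.]
20 20 [282. 209.]
20 30 [280. 215.]
20 40 [277. 222.]
20 50 [275. 230.]
20 66 [270. 245.]
20 80 [264. 261.]
12 20 [282. 223.]
12 30 [280. 229.]
12 40 [278. 237.]
12 50 [275. 246.]
12 66 [270. 262.]
12 80 [265. 281.]
9.5 20 [282. 227.]
9.5 30 [280. 234.]
9.5 40 [278. 242.]
9.5 50 [275. 251.]
9.5 66 [271. 268.]
9.5 80 [265. 287.]
```

Emit:
jog_arm([
  [0, 0, 0.03, 0, 0],
  [0, 0, 0.07, 0, 0],
  [-0.02, 0.002, 0.07, 10, 0],
  [-0.045, 0.005, 0.07, 20, 0],
  [-0.045, 0.005, 0.07, 20, 0],
])

```text
t: 10.28
eef_pos: [523.8, 111.0, 131.3]
orientation: [0.102, -3.139, -0.001]
force: [0.2, 1.3, -0.5]
finger_gap: 0.3
grip_force: 0.0
```

```bash
python3 - <<'E'
from h import *
s=manip.read_state();print(s["t"],np.round(s["eef_pos"],1),np.round(s["joint_positions"],2))
w=manip.camera("wrist");print(w[225:250:2,316].sum(1)//3)
E
```

```text
10.275 [523.8 111.  131.3] [-0.57  0.37  0.35  1.9  -0.16  0.89  1.5 ]
[81 82 82 75 47 41 41 39 40 41 38 40 69]
```

Emit:
jog_arm([
  [0.005, 0, 0, -10, 0],
  [0.005, 0, 0, -20, 0],
  [0.005, 0, 0, -30, 0],
  [0.005, 0, 0, -40, 0],
  [0.005, 0, 0, -50, 0],
  [0.005, 0, 0, -60, 0],
  [0.005, 0, 0, -70, 0],
  [0.005, 0, 0, -80, 0],
  [0.005, 0, -0.03, -88, 0],
  [0.005, 0, -0.06, -88, 0],
  [0.005, 0, -0.076, -88, 0],
  [0.005, 0, -0.086, -88, 0],
  [0.005, 0, -0.086, -88, 0],
])

```text
t: 11.95
eef_pos: [530.5, 110.5, 45.1]
orientation: [2.111, 2.327, -0.0]
force: [-0.2, 0.3, -0.2]
finger_gap: 0.3
grip_force: 0.0
```

```bash
python3 - <<'E'
from h import *
s=manip.read_state();print(s["t"],np.round(s["eef_pos"],1),np.round(s["joint_positions"],2),np.round(s["force"],1))
W=wmodel();manip.camera("wrist")
for n in ("red_tip","plug","black_tip1"):
  for r in manip.spot_point(n,"wrist")[:2]:print(n,r["score"],np.round(r["location"]),watz(W,r["location"],Z[n]).round())
E
```

```text
11.95 [530.5 110.5  45.1] [-0.77  0.56  0.66  1.99 -0.49  0.76  0.28] [-0.2  0.3 -0.2]
red_tip 0.82 [418. 219.] [579. 135.  82.]
```

Emit:
jog_arm([
  [0.004, 0, 0, 0, 0],
  [0.008, 0, 0, 0, 0],
  [0.012, 0, 0, -1, 0],
  [0.016, 0, 0, -3, 0],
  [0.02, 0, 0, -5, 0],
  [0.024, 0, 0, -7, 0],
  [0.028, 0, 0, -8, 0],
])

```text
t: 13.02
eef_pos: [557.9, 110.2, 45.0]
orientation: [-2.269, -2.173, 0.002]
force: [-4.0, -2.0, 2.4]
finger_gap: 0.8
grip_force: 1.9
```

```bash
python3 - <<'E'
from h import *
s=manip.read_state();print(s["t"],np.round(s["eef_pos"],1),np.round(s["force"],1))
wlook(["red_tip"],"pics/w6.png")
E
```

```text
13.025 [557.9 110.2  45. ] [-4.  -2.   2.4]
red_tip 0.92 [374. 210.] [588. 133.  82.]
red_tip 0.18 [336.  98.] [571. 186.  82.]
```

```bash
cat > arc.py <<'E'
import sys
from h import *
a=eval(sys.argv[1]); dz=float(sys.argv[2]); c=np.array(eval(sys.argv[3])) if len(sys.argv)>3 else np.array([545,-16.]); r=127
s=manip.read_state(); p=np.array(s["eef_pos"]); R=Ro.from_rotvec(s["orientation"]).as_matrix()
yaw=np.degrees(np.arctan2(R[1,1],R[0,1])); d=p[:2]-c; f=np.degrees(np.arctan2(d[1],d[0]))
print(s["t"],p.round(1),np.round(s["force"],1),"r",np.hypot(*d).round(1),"ang",f.round(1),"yaw",yaw.round(1),"j7",round(s["joint_positions"][6],2))
tw0=((yaw-f)%180)-90
print([[round(float(c[0]+r*np.cos(np.radians(x))-p[0])/1e3,3),round(float(c[1]+r*np.sin(np.radians(x))-p[1])/1e3,3),dz,round(x-f-tw0),0] for x in a])
E
python3 arc.py '[86,86]+[84.5,83,81,79,76.5,74,71]+[71-4.2*i for i in range(1,12)]' -.005
```

```text
13.125 [558.5 110.2  45.1] [-0.4 -1.4  0.4] r 126.9 ang 83.9 yaw -2.4 j7 0.18
[[-0.005, 0.001, -0.005, -2, 0], [-0.005, 0.001, -0.005, -2, 0], [-0.001, 0.0, -0.005, -3, 0], [0.002, -0.0, -0.005, -5, 0], [0.006, -0.001, -0.005, -7, 0], [0.011, -0.002, -0.005, -9, 0], [0.016, -0.003, -0.005, -11, 0], [0.021, -0.004, -0.005, -14, 0], [0.028, -0.006, -0.005, -17, 0], [0.037, -0.009, -0.005, -21, 0], [0.045, -0.013, -0.005, -25, 0], [0.053, -0.018, -0.005, -29, 0], [0.061, -0.023, -0.005, -33, 0], [0.068, -0.029, -0.005, -38, 0], [0.075, -0.035, -0.005, -42, 0], [0.081, -0.042, -0.005, -46, 0], [0.087, -0.049, -0.005, -50, 0], [0.093, -0.057, -0.005, -54, 0], [0.098, -0.065, -0.005, -59, 0], [0.102, -0.073, -0.005, -63, 0]]
```

Emit:
jog_arm([
  [-0.005, 0.001, 0, -2, 0],
  [-0.005, 0.001, -0.005, -2, 0],
  [-0.001, 0, -0.005, -3, 0],
  [0.002, 0, -0.005, -5, 0],
  [0.006, -0.001, -0.005, -7, 0],
  [0.011, -0.002, -0.005, -9, 0],
  [0.016, -0.003, -0.005, -11, 0],
  [0.021, -0.004, -0.005, -14, 0],
  [0.028, -0.006, -0.005, -17, 0],
  [0.037, -0.009, -0.005, -21, 0],
  [0.045, -0.013, -0.005, -25, 0],
  [0.053, -0.018, -0.005, -29, 0],
  [0.061, -0.023, -0.005, -33, 0],
  [0.068, -0.029, -0.005, -38, 0],
  [0.075, -0.035, -0.005, -42, 0],
  [0.081, -0.042, -0.005, -46, 0],
  [0.087, -0.049, -0.005, -50, 0],
  [0.093, -0.057, -0.005, -54, 0],
  [0.098, -0.065, -0.005, -59, 0],
  [0.102, -0.073, -0.005, -63, 0],
])

```text
t: 15.62
eef_pos: [660.6, 37.6, 40.1]
orientation: [-3.07, -0.665, 0.0]
force: [-2.5, 1.2, 0.6]
finger_gap: 0.7
grip_force: 1.5
```

```bash
python3 arc.py '[25]+[25-4.2*i for i in range(1,10)]' 0; python3 - <<'E'
from h import *
manip.camera("top");look(["black_tip1","plug","red_tip"])
wlook(["red_tip","plug"],"pics/w7.png")
E
```

```text
15.625 [660.6  37.6  40.1] [-2.5  1.2  0.6] r 127.4 ang 24.9 yaw -65.6 j7 -0.62
[[-0.0, 0.0, 0.0, 1, 0], [0.003, -0.008, 0.0, -4, 0], [0.006, -0.017, 0.0, -8, 0], [0.008, -0.026, 0.0, -12, 0], [0.01, -0.035, 0.0, -16, 0], [0.011, -0.045, 0.0, -20, 0], [0.011, -0.054, 0.0, -25, 0], [0.011, -0.063, 0.0, -29, 0], [0.01, -0.073, 0.0, -33, 0], [0.008, -0.082, 0.0, -37, 0]]
top black_tip1 0.93 [282. 234.] [439. 108.  82.]
top black_tip1 0.61 [354. 219.] [ 498. -166.   82.]
top plug 0.62 [312. 207.] [543.  -5.  70.]
red_tip 0.59 [381. 214.] [698.  18.  82.]
```

Emit:
jog_arm([
  [0.001, -0.003, 0, -1, 0],
  [0.003, -0.008, 0, -4, 0],
  [0.006, -0.017, 0, -8, 0],
  [0.008, -0.026, 0, -12, 0],
  [0.01, -0.035, 0, -16, 0],
  [0.011, -0.045, 0, -20, 0],
  [0.011, -0.054, 0, -25, 0],
  [0.011, -0.063, 0, -29, 0],
  [0.01, -0.073, 0, -33, 0],
  [0.008, -0.082, 0, -37, 0],
])

```text
t: 17.23
eef_pos: [668.3, -43.5, 40.1]
orientation: [-3.121, 0.341, 0.001]
force: [-1.5, 3.7, 1.2]
finger_gap: 0.1
grip_force: 1.6
```

```bash
python3 arc.py '[-14]+[-14-4.2*i for i in range(1,13)]+[-66.5,-68,-69]' 0; python3 - <<'E'
from h import *
manip.camera("top");look(["black_tip1","plug","red_tip"])
E
```

```text
17.225 [668.3 -43.5  40.1] [-1.5  3.7  1.2] r 126.3 ang -12.6 yaw -102.5 j7 -1.06
[[-0.0, -0.003, 0.0, -2, 0], [-0.003, -0.012, 0.0, -6, 0], [-0.006, -0.021, 0.0, -10, 0], [-0.01, -0.029, 0.0, -14, 0], [-0.014, -0.038, 0.0, -18, 0], [-0.019, -0.045, 0.0, -23, 0], [-0.025, -0.053, 0.0, -27, 0], [-0.031, -0.06, 0.0, -31, 0], [-0.038, -0.066, 0.0, -35, 0], [-0.045, -0.072, 0.0, -39, 0], [-0.052, -0.078, 0.0, -44, 0], [-0.06, -0.083, 0.0, -48, 0], [-0.068, -0.087, 0.0, -52, 0], [-0.073, -0.089, 0.0, -54, 0], [-0.076, -0.09, 0.0, -56, 0], [-0.078, -0.091, 0.0, -57, 0]]
top black_tip1 0.62 [338. 241.] [ 416. -106.   82.]
top plug 0.62 [314. 208.] [538. -10.  70.]
top plug 0.19 [313. 208.] [542.  -8.  70.]
```

Emit:
jog_arm([
  [0, -0.003, 0, -2, 0],
  [-0.003, -0.012, 0, -6, 0],
  [-0.006, -0.021, 0, -10, 0],
  [-0.01, -0.029, 0, -14, 0],
  [-0.014, -0.038, 0, -18, 0],
  [-0.019, -0.045, 0, -23, 0],
  [-0.025, -0.053, 0, -27, 0],
  [-0.031, -0.06, 0, -31, 0],
  [-0.038, -0.066, 0, -35, 0],
  [-0.045, -0.072, 0, -39, 0],
  [-0.052, -0.078, 0, -44, 0],
  [-0.06, -0.083, 0, -48, 0],
  [-0.068, -0.087, 0, -52, 0],
  [-0.073, -0.089, 0, -54, 0],
  [-0.076, -0.09, 0, -56, 0],
  [-0.078, -0.091, 0, -57, 0],
])

```text
t: 19.42
eef_pos: [590.5, -135.2, 40.2]
orientation: [-2.582, 1.789, -0.0]
force: [3.3, 2.2, 2.1]
finger_gap: 0.6
grip_force: 1.4
```

```bash
python3 arc.py '[-70]' 0; python3 - <<'E'
from h import *
manip.camera("top");look(["black_tip1","plug","red_tip","mark"])
manip.camera("side");look(["black_tip1","plug","red_tip","mark"],("side",))
wlook(["red_tip","mark"],"pics/w8.png")
E
```

```text
19.425 [ 590.5 -135.2   40.2] [3.3 2.2 2.1] r 127.6 ang -69.1 yaw -159.4 j7 -1.72
[[-0.002, -0.0, 0.0, -1, 0]]
top black_tip1 0.77 [300. 245.] [397.  39.  82.]
top black_tip1 0.72 [286. 175.] [666.  99.  82.]
top mark 0.83 [355. 213.] [ 521. -169.   82.]
side black_tip1 0.76 [266. 191.] [398.  26.  82.]
side plug 0.95 [320. 193.] [551. -12.  70.]
side plug 0.54 [263. 190.] [394.  48.  70.]
side red_tip 0.92 [341. 231.] [ 561. -176.   82.]
side mark 0.59 [328. 231.] [ 527. -168.   82.]
red_tip 0.78 [377. 224.] [ 571. -166.   82.]
```

```bash
python3 arc.py '[-71,-73,-75,-77,-78.5,-80,-81,-80,-78]' 0
```

```text
20.075 [ 590.2 -135.4   40.1] [1.3 2.2 0.9] r 127.7 ang -69.2 yaw -159.4 j7 -1.72
[[-0.004, -0.001, 0.0, -2, 0], [-0.008, -0.002, 0.0, -4, 0], [-0.012, -0.003, 0.0, -6, 0], [-0.017, -0.004, 0.0, -8, 0], [-0.02, -0.005, 0.0, -9, 0], [-0.023, -0.006, 0.0, -11, 0], [-0.025, -0.006, 0.0, -12, 0], [-0.023, -0.006, 0.0, -11, 0], [-0.019, -0.005, 0.0, -9, 0]]
```

Emit:
jog_arm([
  [-0.004, -0.001, 0, -2, 0],
  [-0.008, -0.002, 0, -4, 0],
  [-0.012, -0.003, 0, -6, 0],
  [-0.017, -0.004, 0, -8, 0],
  [-0.02, -0.005, 0, -9, 0],
  [-0.023, -0.006, 0, -11, 0],
  [-0.025, -0.006, 0, -12, 0],
  [-0.023, -0.006, 0, -11, 0],
  [-0.019, -0.005, 0, -9, 0],
  [-0.019, -0.005, 0.04, -9, 0],
  [-0.019, -0.005, 0.1, -9, 0],
  [-0.019, -0.005, 0.16, -9, 0],
  [-0.03, 0.03, 0.22, -9, 0],
  [-0.045, 0.08, 0.22, -9, 0],
  [-0.045, 0.115, 0.22, -9, 0],
  [-0.045, 0.115, 0.22, -9, 0],
  [-0.045, 0.115, 0.22, -9, 0],
])

```text
t: 22.2
eef_pos: [545.1, -20.9, 260.2]
orientation: [2.435, -1.984, 0.0]
force: [0.0, -0.2, -0.5]
finger_gap: 0.4
grip_force: 0.0
```

```bash
python3 - <<'E'
from h import *
o=wlook(["axis","red_tip","black_tip1","mark","plug","brake_pivot","brake_tip"],"pics/w9.png")
W=wmodel()
im=cv2.imread("pics/w9.png"); hsv=cv2.cvtColor(im,cv2.COLOR_BGR2HSV)
def blob(m,z,n):
    k,l,st,ce=cv2.connectedComponentsWithStats(m.astype(np.uint8)); 
    for i in np.argsort(-st[1:,4])[:3]+1: print(n,st[i],ce[i].round(1),watz(W,ce[i],z).round(1))
H,S,V=cv2.split(hsv)
blob(((H<8)|(H>172))&(S>150)&(V>80),82,"red"); blob((H>18)&(H<35)&(S>150)&(V>80),90,"yel"); blob(V<45,82,"black")
manip.camera("top");look(["black_tip1","plug","red_tip","mark"])
manip.camera("side");look(["black_tip1","plug","red_tip","mark"],("side",))
E
```

```text
red_tip 0.62 [352.  37.] [ 538. -170.   82.]
black_tip1 0.71 [308. 179.] [554. -13.  82.]
black_tip1 0.67 [190. 213.] [686.  57.  82.]
mark 0.58 [361.  39.] [ 529. -171.   82.]
plug 0.72 [310. 176.] [551. -15.  70.]
brake_pivot 0.57 [310. 176.] [550. -10.  52.]
brake_tip 0.32 [139. 127.] [766. -28.  52.]
red [341  25  21  20 315] [351.   34.3] [ 539.7 -172.9   82. ]
yel [   0    0   27  251 5306] [ 10.5 133.3] [8.845e+02 1.000e-01 9.000e+01]
yel [360   0  26  17 191] [373.4   5.5] [ 524.4 -200.8   90. ]
yel [307 265   3  44 115] [308.1 287.7] [526.3 123.7  90. ]
black [    0   294   640   106 30932] [360. 357.] [433.3 221.8  82. ]
black [  29  240  280   86 9913] [241. 283.] [611.9 139.3  82. ]
black [ 325  240  279   81 9338] [391.7 280.7] [421.8  96.9  82. ]
top red_tip 0.75 [353. 211.] [ 531. -160.   82.]
top mark 0.63 [354. 213.] [ 522. -164.   82.]
side black_tip1 0.97 [268. 181.] [415.  66.  82.]
side black_tip1 0.95 [356. 169.] [682.  48.  82.]
side plug 0.93 [321. 195.] [551. -19.  70.]
side red_tip 0.86 [329. 232.] [ 530. -174.   82.]
side mark 0.9 [329. 230.] [ 532. -164.   82.]
```

View pics/w9.png

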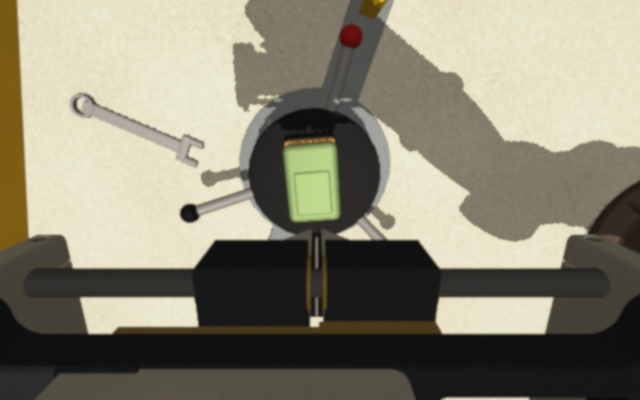

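Emit:
jog_arm([
  [0, -0.04, 0, 0, 0],
  [0, -0.08, 0, 0, 0],
  [0, -0.08, 0, 0, 0],
  [0, -0.08, 0, 0, 0],
])

```text
t: 23.6
eef_pos: [545.3, -100.0, 260.0]
orientation: [-2.435, 1.985, 0.001]
force: [1.2, -0.0, -0.3]
finger_gap: 0.4
grip_force: 0.0
```

```bash
cat > meas.py <<'E'
from h import *
import sys
W=wmodel(); im=manip.camera("wrist"); cv2.imwrite(sys.argv[1],im); s=manip.read_state(); print(s["t"],np.round(s["eef_pos"],1))
H,S,V=cv2.split(cv2.cvtColor(im,cv2.COLOR_BGR2HSV)); g=im.sum(2)/3
def blob(m,z,n,amin,amax,k=6):
    m[232:]=0
    N,l,st,ce=cv2.connectedComponentsWithStats(m.astype(np.uint8))
    for i in range(1,N):
        if amin<st[i,4]<amax:
            msk=(l==i).astype(np.uint8); c,_=cv2.findContours(msk,0,2); h=cv2.convexHull(c[0])
            print(n,st[i].tolist(),ce[i].round(1),watz(W,ce[i],z).round(1),"minrect",np.round(cv2.minAreaRect(h)[0],1))
blob(((H<8)|(H>172))&(S>150)&(V>80),82,"red",100,900)
blob((H>18)&(H<35)&(S>150)&(V>60),90,"yel",100,1500)
blob(g<32,82,"blk",120,600)
# platter circle: dark pixels mapped to z=70, hull, fit
m=(g<55).astype(np.uint8); m[235:]=0
N,l,st,ce=cv2.connectedComponentsWithStats(cv2.morphologyEx(m,cv2.MORPH_OPEN,np.ones((9,9),np.uint8)))
for i in range(1,N):
    if st[i,4]>2000: print("dark",st[i].tolist())
# radial edge from axis guess
best=[]
c0=np.array([546.5,-16.]); 
for a in np.radians(np.arange(0,360,4)):
    prev=None
    rr=np.arange(68,95,.5); v=[]
    for r in rr:
        q=wproj([c0[0]+r*np.cos(a),c0[1]+r*np.sin(a),70],W)
        v.append(g[int(round(q[1])),int(round(q[0]))] if 0<=q[1]<230 and 0<=q[0]<640 else np.nan)
    v=np.array(v)
    if np.isnan(v).any(): continue
    d=np.diff(cv2.GaussianBlur(v.reshape(-1,1),(1,5),0).ravel()); k=d.argmax()
    if v[:6].max()<60 and d[k]>8: best.append([c0[0]+rr[k]*np.cos(a),c0[1]+rr[k]*np.sin(a)])
best=np.array(best)
from scipy.optimize import least_squares
f=least_squares(lambda x:np.hypot(best[:,0]-x[0],best[:,1]-x[1])-x[2],[546,-16,80],loss="soft_l1"); print("platter",len(best),f.x.round(1))
E
python3 meas.py pics/w10.png
```

```text
23.65 [545.4 -99.4 259.9]
red [326, 104, 18, 19, 275] [334.6 112.6] [ 539.5 -171.8   82. ] minrect [334.5 113. ]
yel [345, 62, 28, 25, 474] [358.6  73.9] [ 523.9 -215.1   90. ] minrect [358.4  74.7]
blk [250, 173, 62, 30, 205] [281.7 180.6] [583.6 -84.   82. ] minrect [278.2 183.5]
blk [273, 195, 48, 10, 256] [296.  198.8] [563.1 -65.5  82. ] minrect [296.3 198.8]
dark [241, 172, 122, 63, 4499]Traceback (most recent call last):
  File "meas.py", line 27, in <module>
    q=wproj([c0[0]+r*np.cos(a),c0[1]+r*np.sin(a),70],W)
  File "h.py", line 30, in wproj
    m=manip.camera_model("wrist"); c=np.linalg.inv(W)@np.r_[X,1.]; return np.array([m["fx"]*c[0]/c[2]+m["cx"],m["fy"]*c[1]/c[2]+m["cy"]])
ValueError: time passes only in moves, steps and waits
```

Emit:
jog_arm([
  [0.03, -0.041, 0, 0, 0],
  [0.034, -0.041, -0.06, 0, 0],
  [0.034, -0.041, -0.12, 0, 0],
  [0.034, -0.041, -0.17, 0, 0],
  [0.034, -0.041, -0.21, 0, 0],
  [0.034, -0.041, -0.22, 0, 0],
  [0.03, -0.041, -0.22, -1, 0],
  [0.025, -0.042, -0.22, -3, 0],
  [0.021, -0.042, -0.22, -4, 0],
  [0.018, -0.042, -0.22, -5, 0],
  [0.015, -0.043, -0.22, -6, 0],
  [0.013, -0.043, -0.22, -7, 0],
  [0.012, -0.043, -0.22, -7, 0],
  [0.011, -0.043, -0.22, -7, 0],
  [0.011, -0.043, -0.22, -7, 0],
])

```text
t: 25.52
eef_pos: [556.2, -143.3, 40.1]
orientation: [-2.309, 2.13, 0.0]
force: [2.5, 0.8, 3.3]
finger_gap: 0.2
grip_force: 1.8
```

```bash
sed -i 's/^def wproj/_M=manip.camera_model("wrist")\ndef wproj/; s/    m=manip.camera_model("wrist"); c=np.linalg.inv/    m=_M; c=np.linalg.inv/' h.py; python3 arc.py '[-85]' 0 '[546.5,-16]'
```

```text
25.525 [ 556.2 -143.3   40.1] [2.5 0.8 3.3] r 127.7 ang -85.6 yaw -175.4 j7 -2.14
[[0.001, 0.001, 0.0, 0, 0]]
```

Back off, lift, and measure from the same viewpoint.

Emit:
jog_arm([
  [0.006, 0, 0, 0, 0],
  [0.015, 0.001, 0, 0, 0],
  [0.016, 0.001, 0.04, 0, 0],
  [0.016, 0.001, 0.1, 0, 0],
  [0.016, 0.001, 0.16, 0, 0],
  [0.005, 0.02, 0.21, 4, 0],
  [-0.01, 0.043, 0.22, 7, 0],
  [-0.01, 0.043, 0.22, 7, 0],
  [-0.01, 0.043, 0.22, 7, 0],
])

```text
t: 26.65
eef_pos: [546.3, -100.3, 259.7]
orientation: [2.434, -1.985, -0.001]
force: [-0.5, 0.1, -0.2]
finger_gap: 0.1
grip_force: 0.0
```

```bash
python3 meas.py pics/w11.png; python3 - <<'E'
from h import *
print(manip.read_state()["joint_positions"])
manip.camera("side");look(["black_tip1","red_tip","mark","plug"],("side",))
manip.camera("top");look(["black_tip1","red_tip","mark","plug","brake_tip","brake_pivot"])
E
```

```text
26.7 [ 546.2 -100.7  259.6]
red [335, 107, 19, 19, 274] [344.2 115.9] [ 529.2 -171.    82. ] minrect [344. 116.]
yel [346, 62, 28, 26, 476] [359.3  74.5] [ 523.9 -215.1   90. ] minrect [359.2  75.1]
blk [254, 174, 63, 25, 198] [285.7 180. ] [580.  -86.2  82. ] minrect [283.2 182.4]
blk [275, 196, 48, 9, 247] [297.4 199.3] [562.2 -65.8  82. ] minrect [298.3 198.7]
dark [241, 173, 123, 62, 4452]
platter 38 [548.4 -14.8  82. ]
[-0.736513    0.48305023  1.23811748  1.72042424 -0.47418362  1.28539581
 -2.33368418]
side black_tip1 0.97 [358. 170.] [689.  40.  82.]
side black_tip1 0.86 [268. 181.] [414.  65.  82.]
side red_tip 0.86 [324. 234.] [ 514. -174.   82.]
side mark 0.58 [316. 356.] [ 398. -498.   82.]
side mark 0.55 [328. 230.] [ 528. -165.   82.]
side plug 0.97 [321. 193.] [555. -11.  70.]
top black_tip1 0.71 [299. 169.] [690.  50.  82.]
top mark 0.98 [353. 216.] [ 513. -161.   82.]
top mark 0.34 [316. 149.] [769. -17.  82.]
top plug 0.41 [315. 208.] [542. -16.  70.]
top brake_tip 0.67 [243. 210.] [530. 266.  52.]
```

```bash
python3 - <<'E'
from h import *
from scipy.optimize import minimize
W=wmodel(); im=cv2.imread("pics/w11.png"); H,S,V=cv2.split(cv2.cvtColor(im,cv2.COLOR_BGR2HSV))
m=((H>14)&(H<38)&(S>110)&(V>35)); m[:55]=0;m[110:]=0;m[:,:320]=0;m[:,400:]=0
ys,xs=np.where(m);print("yel",m.sum(),xs.min(),xs.max(),ys.min(),ys.max())
r=((H<10)|(H>168))&(S>110)&(V>30); r[:90]=0;r[140:]=0
ys,xs=np.where(r);print("red",r.sum(),xs.min(),xs.max(),ys.min(),ys.max(),watz(W,((xs.min()+xs.max())/2,(ys.min()+ys.max())/2),82))
def cost(c):
    d=np.array([c[0]-547,c[1]+16]);d/=np.hypot(*d);n=np.array([-d[1],d[0]])
    P=[wproj(np.r_[c+d*8*a+n*11*b,z],W) for a in(-1,1) for b in(-1,1) for z in(12,90)]
    P=np.array(P); M=np.zeros((1600,2560),np.uint8); cv2.fillConvexPoly(M,cv2.convexHull(np.round(P*4+1.5).astype(np.int32)),1)
    M=cv2.resize(M.astype(np.float32),(640,400),interpolation=cv2.INTER_AREA)
    return 1-np.minimum(M,m).sum()/np.maximum(M,m).sum()
b=min(((cost(np.array([x,y])),x,y) for x in np.arange(516,531,1.) for y in np.arange(-226,-206,1.)))
print(b,np.degrees(np.arctan2(b[2]+16,b[1]-547)))
E
```

```text
yel 523 345 374 62 87
red 335 334 354 107 127 [ 529.1837606  -169.78888831   82.        ]
(np.float32(0.08554965), np.float64(521.0), np.float64(-218.0)) -97.33437880141672
```

Emit:
jog_arm([
  [0, 0.016, 0, 10, 0],
  [-0.002, 0.032, 0, 20, 0],
  [-0.004, 0.048, 0, 30, 0],
  [-0.006, 0.065, 0, 40, 0],
  [-0.008, 0.081, 0, 50, 0],
  [-0.01, 0.097, 0, 60, 0],
  [-0.012, 0.114, 0, 70, 0],
  [-0.014, 0.13, 0, 80, 0],
  [-0.016, 0.146, 0, 90, 0],
  [-0.018, 0.162, 0, 100, 0],
  [-0.02, 0.179, 0, 110, 0],
  [-0.022, 0.195, 0, 120, 0],
  [-0.024, 0.211, 0, 130, 0],
  [-0.026, 0.227, 0, 140, 0],
  [-0.028, 0.244, 0, 150, 0],
  [-0.03, 0.26, 0, 160, 0],
  [-0.032, 0.276, 0, 170, 0],
  [-0.034, 0.293, 0, 180, 0],
  [-0.036, 0.309, 0, 190, 0],
  [-0.038, 0.325, 0, 196, 0],
])

```text
t: 29.8
eef_pos: [508.2, 225.0, 260.2]
orientation: [1.621, 2.691, 0.0]
force: [0.1, 0.6, 0.1]
finger_gap: 0.5
grip_force: 0.0
```

```bash
cat > br.py <<'E'
from h import *
import sys
s=manip.read_state();R=Ro.from_rotvec(s["orientation"]).as_matrix()
print(s["t"],np.round(s["eef_pos"],1),"yaw",np.degrees(np.arctan2(R[1,1],R[0,1])).round(1),"j7",round(s["joint_positions"][6],2),np.round(s["force"],1))
W=wmodel();im=manip.camera("wrist");cv2.imwrite(sys.argv[1],im)
H,S,V=cv2.split(cv2.cvtColor(im,cv2.COLOR_BGR2HSV)); b=((H>100)&(H<125)&(S>140)&(V>50)).astype(np.uint8); b[300:]=0
N,l,st,ce=cv2.connectedComponentsWithStats(b)
for i in range(1,N):
    if st[i,4]>60:
        ys,xs=np.where(l==i); L=np.array([watz(W,(x,y),52)[:2] for x,y in zip(xs,ys)]); print("blue",st[i].tolist(),L.mean(0).round(1))
        d=np.hypot(*(L-[573,187]).T); q=L[d>d.max()-24].mean(0); v=q-[573,187]; print("tip",q.round(1),np.hypot(*v).round(1),"ang",np.degrees(np.arctan2(v[1],v[0])).round(1))
for n in("brake_tip","brake_pivot"):
    for r in manip.spot_point(n,"wrist")[:2]: print(n,round(r["score"],2),np.round(r["location"]),watz(W,r["location"],52).round(1))
E
python3 br.py pics/b1.png
```

```text
29.8 [508.2 225.  260.2] yaw 27.9 j7 0.09 [0.1 0.6 0.1]
blue [340, 137, 17, 69, 791] [545.2 239.2]
tip [531.3 265.7] 89.0 ang 117.9
brake_tip 0.73 [348. 143.] [528.9 269.7  52. ]
brake_pivot 0.71 [345. 217.] [572.9 184.4  52. ]
```

Emit:
jog_arm([
  [0, 0, -0.06, 0, 0],
  [0, 0, -0.12, 0, 0],
  [0, 0, -0.17, 0, 0],
  [0, 0, -0.21, 0, 0],
  [0, 0, -0.23, 0, 0],
  [0, 0, -0.24, 0, 0],
  [0, 0, -0.24, 0, 0],
])

```text
t: 30.82
eef_pos: [508.4, 224.0, 20.1]
orientation: [1.629, 2.686, -0.001]
force: [-0.0, -0.4, 0.4]
finger_gap: 0.2
grip_force: 0.0
```

```bash
cat > bp.py <<'E'
from h import *
import sys
s=manip.read_state();p=np.array(s["eef_pos"]);R=Ro.from_rotvec(s["orientation"]).as_matrix();yaw=np.degrees(np.arctan2(R[1,1],R[0,1]))
print(s["t"],p.round(1),"yaw",yaw.round(1),np.round(s["force"],1))
o=[]
for th,off in eval(sys.argv[1]):
    t=np.radians(th); q=np.array([573,187])+64*np.array([np.cos(t),np.sin(t)])+off*np.array([-np.sin(t),np.cos(t)])
    o.append([round(float(q[0]-p[0])/1e3,3),round(float(q[1]-p[1])/1e3,3),0,round(float(th-90-yaw)),0])
print(o)
E
python3 bp.py '[(118,36),(118,33),(118,30),(118,27),(117,26),(115,26)]+[(115-3.5*i,26) for i in range(1,13)]'
```

```text
30.825 [508.4 224.   20.1] yaw 27.5 [-0.  -0.4  0.4]
[[0.003, 0.003, 0, 0, 0], [0.005, 0.004, 0, 0, 0], [0.008, 0.005, 0, 0, 0], [0.011, 0.007, 0, 0, 0], [0.012, 0.008, 0, -1, 0], [0.014, 0.01, 0, -3, 0], [0.017, 0.013, 0, -6, 0], [0.02, 0.016, 0, -10, 0], [0.023, 0.018, 0, -13, 0], [0.027, 0.021, 0, -17, 0], [0.03, 0.023, 0, -20, 0], [0.034, 0.025, 0, -24, 0], [0.038, 0.027, 0, -27, 0], [0.042, 0.028, 0, -31, 0], [0.046, 0.03, 0, -34, 0], [0.05, 0.031, 0, -38, 0], [0.054, 0.031, 0, -41, 0], [0.058, 0.032, 0, -45, 0]]
```

Emit:
jog_arm([
  [0.003, 0.003, 0, 0, 0],
  [0.005, 0.004, 0, 0, 0],
  [0.008, 0.005, 0, 0, 0],
  [0.011, 0.007, 0, 0, 0],
  [0.012, 0.008, 0, -1, 0],
  [0.014, 0.01, 0, -3, 0],
  [0.017, 0.013, 0, -6, 0],
  [0.02, 0.016, 0, -10, 0],
  [0.023, 0.018, 0, -13, 0],
  [0.027, 0.021, 0, -17, 0],
  [0.03, 0.023, 0, -20, 0],
])

```text
t: 32.2
eef_pos: [537.7, 247.3, 19.9]
orientation: [-2.073, -2.36, 0.002]
force: [-1.7, -0.9, 1.4]
finger_gap: 0.6
grip_force: 1.3
```

```bash
python3 br.py pics/b2.png; python3 bp.py '[(95-3.5*i,26) for i in range(0,8)]+[(69,26),(68,26)]'
```

```text
32.2 [537.7 247.3  19.9] yaw 7.4 j7 -0.07 [-1.7 -0.9  1.4]
blue [340, 182, 46, 58, 2004] [558.2 273. ]
tip [557.8 275.3] 89.6 ang 99.8
brake_tip 0.59 [361. 206.] [557.3 275.3  52. ]
32.35 [538.  247.5  20. ] yaw 7.6 [ 0.2 -1.   1.2]
[[0.004, 0.001, 0, -3, 0], [0.007, 0.003, 0, -6, 0], [0.011, 0.004, 0, -10, 0], [0.015, 0.006, 0, -13, 0], [0.019, 0.007, 0, -17, 0], [0.023, 0.008, 0, -20, 0], [0.028, 0.008, 0, -24, 0], [0.032, 0.008, 0, -27, 0], [0.034, 0.009, 0, -29, 0], [0.035, 0.009, 0, -30, 0]]
```

Emit:
jog_arm([
  [0.004, 0.001, 0, -3, 0],
  [0.007, 0.003, 0, -6, 0],
  [0.011, 0.004, 0, -10, 0],
  [0.015, 0.006, 0, -13, 0],
  [0.019, 0.007, 0, -17, 0],
  [0.023, 0.008, 0, -20, 0],
  [0.028, 0.008, 0, -24, 0],
  [0.032, 0.008, 0, -27, 0],
  [0.034, 0.009, 0, -29, 0],
  [0.035, 0.009, 0, -30, 0],
])

```text
t: 33.6
eef_pos: [572.8, 256.7, 19.9]
orientation: [-2.61, -1.748, 0.001]
force: [-2.7, 0.4, 0.3]
finger_gap: 0.6
grip_force: 1.1
```

```bash
python3 br.py pics/b3.png; python3 bp.py '[(66.5,26),(65,26),(63.5,26),(62,26),(60.5,26),(59,26)]'
```

```text
33.6 [572.8 256.7  19.9] yaw -22.4 j7 -0.48 [-2.7  0.4  0.3]
blue [341, 184, 46, 56, 1979] [604.6 268.2]
tip [605.3 270.1] 89.2 ang 68.7
brake_tip 0.59 [363. 206.] [605.2 270.7  52. ]
33.75 [573.  256.7  20. ] yaw -22.3 [-2.1  0.2 -0.1]
[[0.002, -0.001, 0, -1, 0], [0.004, -0.001, 0, -3, 0], [0.005, -0.001, 0, -4, 0], [0.007, -0.001, 0, -6, 0], [0.009, -0.001, 0, -7, 0], [0.011, -0.001, 0, -9, 0]]
```

Emit:
jog_arm([
  [0.002, 0, 0, -1, 0],
  [0.004, -0.001, 0, -3, 0],
  [0.005, -0.001, 0, -4, 0],
  [0.007, -0.001, 0, -6, 0],
])

```text
t: 34.25
eef_pos: [580.4, 256.1, 20.2]
orientation: [-2.699, -1.607, -0.001]
force: [-0.8, 2.5, 0.3]
finger_gap: 0.3
grip_force: 1.1
```

```bash
python3 br.py pics/b4.png; python3 bp.py '[(60.5,26),(59,26),(57.5,26),(56,26)]'
```

```text
34.25 [580.4 256.1  20.2] yaw -28.5 j7 -0.56 [-0.8  2.5  0.3]
blue [341, 183, 46, 57, 2006] [613.4 264.2]
tip [614.4 266.1] 89.3 ang 62.4
brake_tip 0.67 [362. 207.] [613.7 266.3  52. ]
34.4 [580.6 255.8  20.2] yaw -28.4 [-1.8  2.  -0.1]
[[0.001, -0.0, 0, -1, 0], [0.003, -0.001, 0, -3, 0], [0.005, -0.001, 0, -4, 0], [0.007, -0.001, 0, -6, 0]]
```

Emit:
jog_arm([
  [0.001, 0, 0, -1, 0],
  [0.003, -0.001, 0, -3, 0],
  [0.005, -0.001, 0, -4, 0],
])

```text
t: 34.78
eef_pos: [585.2, 254.6, 20.2]
orientation: [-2.754, -1.511, 0.0]
force: [-6.7, 3.6, 3.1]
finger_gap: 0.5
grip_force: 3.6
```

```bash
python3 br.py pics/b5.png; python3 bp.py '[(56,26),(55,26),(54,26),(53,26),(52,26)]'
```

```text
34.775 [585.2 254.6  20.2] yaw -32.5 j7 -0.61 [-6.7  3.6  3.1]
blue [340, 183, 47, 57, 2036] [618.8 260.7]
tip [620.  262.6] 89.0 ang 58.2
brake_tip 0.58 [362. 206.] [619.3 263.1  52. ]
34.925 [585.1 254.7  20.2] yaw -32.4 [-3.8  2.2  3. ]
[[0.002, -0.0, 0, -2, 0], [0.003, -0.0, 0, -3, 0], [0.004, -0.001, 0, -4, 0], [0.006, -0.001, 0, -5, 0], [0.007, -0.001, 0, -6, 0]]
```

Emit:
jog_arm([
  [0.001, 0, 0, -1, 0],
  [0.002, 0, 0, -2, 0],
])

```text
t: 35.17
eef_pos: [585.5, 255.2, 20.0]
orientation: [-2.777, -1.465, 0.004]
force: [-9.9, 4.0, 7.7]
finger_gap: 0.6
grip_force: 6.1
```

```bash
python3 br.py pics/b6.png
```

```text
35.175 [585.5 255.2  20. ] yaw -34.4 j7 -0.63 [-9.9  4.   7.7]
blue [339, 182, 46, 58, 2044] [618.8 260.7]
tip [620.  262.8] 89.2 ang 58.2
brake_tip 0.86 [359. 204.] [619.3 264.3  52. ]
```

```bash
python3 - <<'E'
from h import *
im=cv2.imread("pics/w1.png");g=im.sum(2)/3
H=np.array(manip.camera_model("wrist")["hand_eye"],float);T=np.eye(4);T[:3,:3]=Ro.from_rotvec([-.444,-3.11,0]).as_matrix();T[:3,3]=[466,0,304.1];W=T@H
m=(g<45);m[:,:470]=0;m[:,515:]=0;m[:195]=0;m[232:]=0
ys,xs=np.where(m);i=xs.argmax();print(xs.min(),xs.max(),ys.min(),ys.max())
for z,k in((62,xs>xs.max()-6),(12,xs<xs.min()+8)):
    print(z,xs[k].mean(),ys[k].mean(),watz(W,(xs[k].mean(),ys[k].mean()),z))
P=watz(W,(xs[xs>xs.max()-6].mean(),ys[xs>xs.max()-6].mean()),62)[:2]
v=P-[573,187];a=np.degrees(np.arctan2(v[1],v[0]));d=np.hypot(*v);print("pin",a,d,"lever stop ang",a+np.degrees(np.arcsin(14/d)))
E
```

```text
479 499 206 217
62 495.92 214.68 [609.69649429 226.1231904   62.        ]
12 483.4642857142857 208.25 [618.56431143 232.61097299  12.        ]
pin 46.83319144516226 53.64006637362835 lever stop ang 61.96253488903638
```

Emit:
jog_arm([
  [-0.005, 0.003, 0, 0, 0],
  [-0.014, 0.009, 0, 0, 0],
  [-0.014, 0.009, 0, 0, 0],
  [-0.014, 0.009, 0.05, 0, 0],
  [-0.014, 0.009, 0.11, 0, 0],
  [-0.014, 0.009, 0.17, 0, 0],
  [-0.02, 0.009, 0.23, 0, 0],
  [-0.06, 0, 0.24, 10, 0],
  [-0.06, 0, 0.24, 20, 0],
  [-0.06, 0, 0.24, 20, 0],
])

```text
t: 36.58
eef_pos: [527.3, 254.6, 260.6]
orientation: [-2.483, -1.924, -0.002]
force: [-0.3, 0.5, 0.3]
finger_gap: 0.4
grip_force: 0.0
```

```bash
python3 br.py pics/b7.png; python3 - <<'E'
from h import *
im=manip.camera("side");look(["red_tip","mark","plug","black_tip1","brake_tip","sprayer","offcut"],("side",))
H,S,V=cv2.split(cv2.cvtColor(im,cv2.COLOR_BGR2HSV));ys,xs=np.where(((H<8)|(H>172))&(S>140)&(V>60));k=(ys>215)&(ys<250);print("red side",xs[k].mean(),ys[k].mean(),atz("side",(xs[k].mean(),ys[k].mean()),82),"mark proj",proj("side",[527.3,-169.7,82]))
manip.camera("top");look(["red_tip","black_tip1","plug"])
E
```

```text
36.575 [527.3 254.6 260.6] yaw -14.4 j7 -0.54 [-0.3  0.5  0.3]
blue [361, 133, 35, 68, 810] [604.2 237.7]
tip [619.3 262.2] 88.3 ang 58.4
brake_tip 0.61 [383. 143.] [615.5 263.2  52. ]
brake_pivot 0.82 [363. 209.] [573.1 185.7  52. ]
side red_tip 0.85 [327. 236.] [ 519. -183.   82.]
side mark 0.95 [329. 231.] [ 529. -170.   82.]
side mark 0.29 [317. 358.] [ 400. -502.   82.]
side plug 0.89 [321. 193.] [553. -12.  70.]
side black_tip1 0.81 [358. 169.] [691.  45.  82.]
side black_tip1 0.63 [269. 181.] [418.  66.  82.]
side brake_tip 0.57 [315. 136.] [619. 276.  52.]
side offcut 0.74 [252. 132.] [426. 426.  -0.]
red side 328.02127659574467 231.06382978723406 [ 527.64430914 -168.40709314   82.        ] mark proj [328.04047618 231.44345213]
top red_tip 0.69 [355. 213.] [ 523. -169.   82.]
top black_tip1 0.67 [297. 170.] [688.  57.  82.]
top black_tip1 0.65 [316. 150.] [768. -16.  82.]
top plug 0.58 [316. 206.] [548. -21.  70.]
```

```bash
python3 -c "
from plant import manip
print(manip.close_job())"
```

```text
the job is handed in; nothing more can be done
None
```

I handed the job in at about 37 s: the red ball points at the index post to within about 1° by the cameras, and the brake lever was then pushed clockwise until it stopped. The plug rode round in the middle, with no sign of contact, and nothing else was touched.

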